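# Feel three shafts for end float

## Task

Check the three bearing units for end float, one after the other from left to right as the robot sees them: hook each flange and draw the shaft out until it stops, then push it fully home again, gently enough that the heavy housing does not shift. When all three have been felt, draw the shaft with the most float out against its stop once more and leave it so for the fitter to see, the other two fully home. Leave everything else on the table as it stands.

Things in the scene. Friction and masses are not known exactly. Their poses are not given: they have to be found in the camera images.
- unit_a: one of 3 like grey bearing units, their places swapped between runs; 4.3 kg, loose on the table, slides if pushed hard (over 20 N or so). Origin: centre of the foot's underside, z up. Foot 120 (x) x 84 x 14 high; housing barrel 80 long, 74 diameter, along x, axis 60 above the table, top 97 (nipple to 105). The shaft with its flange comes out at the front (-x), roughly towards the robot.
- flange_a (a point): centre of the steel flange on unit_a's shaft: 72 diameter, 12 thick, axis 60 above the table, rim from 24 to 96 high. Shaft home: it is 110 in front (-x) of the unit's origin, 64 clear between flange back and housing. Behind it: shaft 22 diameter, collar 30 diameter by 10 long against the flange; on its front a nut 20 diameter, 8 proud. Room for a finger on either side of its top.
- shaft_a (a joint): how far unit_a's shaft is drawn out, m: 0 = home on the inner stop, grows as the flange leaves the housing, up to the outer stop. Full travel (end float) is untold: 6 to 22 mm, different in each unit, the largest at least 6 mm above the next. Starts between the stops; about 3 N of friction, stays where left, hard stops.
- unit_b: one of 3 like grey bearing units, their places swapped between runs; 4.3 kg, loose on the table, slides if pushed hard (over 20 N or so). Origin: centre of the foot's underside, z up. Foot 120 (x) x 84 x 14 high; housing barrel 80 long, 74 diameter, along x, axis 60 above the table, top 97 (nipple to 105). The shaft with its flange comes out at the front (-x), roughly towards the robot.
- flange_b (a point): centre of the steel flange on unit_b's shaft: 72 diameter, 12 thick, axis 60 above the table, rim from 24 to 96 high. Shaft home: it is 110 in front (-x) of the unit's origin, 64 clear between flange back and housing. Behind it: shaft 22 diameter, collar 30 diameter by 10 long against the flange; on its front a nut 20 diameter, 8 proud. Room for a finger on either side of its top.
- shaft_b (a joint): how far unit_b's shaft is drawn out, m: 0 = home on the inner stop, grows as the flange leaves the housing, up to the outer stop. Full travel (end float) is untold: 6 to 22 mm, different in each unit, the largest at least 6 mm above the next. Starts between the stops; about 3 N of friction, stays where left, hard stops.
- unit_c: one of 3 like grey bearing units, their places swapped between runs; 4.3 kg, loose on the table, slides if pushed hard (over 20 N or so). Origin: centre of the foot's underside, z up. Foot 120 (x) x 84 x 14 high; housing barrel 80 long, 74 diameter, along x, axis 60 above the table, top 97 (nipple to 105). The shaft with its flange comes out at the front (-x), roughly towards the robot.
- flange_c (a point): centre of the steel flange on unit_c's shaft: 72 diameter, 12 thick, axis 60 above the table, rim from 24 to 96 high. Shaft home: it is 110 in front (-x) of the unit's origin, 64 clear between flange back and housing. Behind it: shaft 22 diameter, collar 30 diameter by 10 long against the flange; on its front a nut 20 diameter, 8 proud. Room for a finger on either side of its top.
- shaft_c (a joint): how far unit_c's shaft is drawn out, m: 0 = home on the inner stop, grows as the flange leaves the housing, up to the outer stop. Full travel (end float) is untold: 6 to 22 mm, different in each unit, the largest at least 6 mm above the next. Starts between the stops; about 3 N of friction, stays where left, hard stops.
- tester_stand (a point): fixed obstacle, always here: foot centre of a tall black tester in its open carton, 150 (x) x 132 (y), about 170 high, left of the units
- battery_0: bystander, to be left alone: upright battery, 33 diameter, 60 high; origin at the centre of its underside
- battery_1: bystander, to be left alone: upright battery, 33 diameter, 60 high; origin at the centre of its underside
- water_bottle: bystander, to be left alone: standing water bottle, 63 diameter, 213 high; origin at the centre of its underside
- solder_reel: bystander, to be left alone: reel of solder, 55 diameter, 45 high; origin at the centre of its underside
- screwdriver: bystander, to be left alone: screwdriver lying down, 196 long, 27 wide, 26 high; origin at the centre of its underside
- marker_pen: bystander, to be left alone: marker pen lying down, 130 long, 18 thick; origin at the centre of its underside
- side_cutters: bystander, to be left alone: side cutters lying down, 150 x 47 x 12; origin at the centre of its underside
- carton_3: bystander, to be left alone: small blue and white carton, 56 x 68 x 40 high; origin at the centre of its underside
- tester_b: bystander, to be left alone: black tester, 80 x 85 x 52 high; origin at the centre of its underside

How it is judged:
By the outcome, as a careful person would: the job done as asked, in the order asked, and still so for the second after the job is handed in, with the robot touching nothing.
It also fails if it takes over 56 s, if anything falls off the work surface, if the arm or the gripper's body presses on something with over 40 N, if the wrist force passes 120 N, or if a joint passes its speed limit or range.

## Robot

A 6-joint arm with a two-finger parallel gripper is mounted at the origin on a cart in front of the work surface, level with it; the furniture and walls round the work are solid. World frame = base frame: x ahead of the robot, y to its left, z up, the work surface at z = 0. Lengths are in mm, angles in rad, forces in N, time in s.
With the tool pointing down it reaches from about 300 to 850 mm from the base axis. Payload 4.2 kg.
Tool frame: the origin (TCP) lies midway between the tips of the shut fingers; the grasp point (between the pads) lies 19 mm behind it; z points along the fingers, y is the line along which they close (so a half turn about z gives the same grasp; the last joint's range is limited). The gripper opens to 91 mm and grips with 3 to 60 N. Pads are 32 mm wide; open, the fingers measure 118 mm over their backs; the gripper's body (76 mm by 178 mm) begins 60 mm behind the grasp point.
Start: joints at [-1.179, 0.32, 1.565, -0, 1.257, -0.02], TCP at [230.154, -526.946, 213.976] pointing down, gripper open.
Joint ranges: [-3.11, 3.11], [-0.84, 2.01], [0.21, 2.61], [-1.34, 4.49], [0.05, 2.63], [-2.56, 2.56]. Speed limits (rad/s): [2.57, 2.57, 3.14, 3.14, 3.14, 3.14].

## Interface

Orientations are given as a unit quaternion [w, x, y, z].
In Python, from rig import * gives the robot as it stands.
- The arm moves only by the tool arm_command, never from a script. Its argument "deltas" is a list of rows, each an object of numbers: "dx", "dy", "dz": the shift along the tool's x, y, z in mm; "ax", "ay", "az": the turn, a rotation vector about the tool's x, y, z in rad. A call has 1 to 5 rows; each row is the pose to reach, as a shift and turn from the pose commanded when the call began, along the tool's axes at that moment; what a row does not reach only later rows make up. A row lasts 1/10 s, in which the tool goes at most 50 mm and 8.59 degrees, less where a joint would pass 70% of its speed; a pose out of reach is approached as far as the arm can. A call with a gripper value outside its range is refused whole. "hand" is the opening in per cent of the stroke, from 0 (shut) to 100 (fully open), set as the call begins (left out, the last holds). The fingers move at their own pace and stop on an object; the grip force is fixed at half the most. Time passes only in rows, so rows that repeat a pose let the fingers close. It gives the time, the measured TCP pose, the force, the opening and the grip force at its end, in the units of the state.
- get_state(): the state, without advancing time (a new reading comes with each control period).
- snapshot(name): name is "scene" or "top"; returns a dict with "img" (480x640x3 uint8, blue, green, red), "range_z" (480x640 float32, mm along the optical axis (not along the pixel's ray), 0 where there is no reading), "fx", "fy", "cx", "cy" (pixels), "k1" (the pictures are not rectified: a ray, as slopes to the right and down, at radius r is drawn at 1 + k1 r^2 times it, then the intrinsics apply), "R" (3x3) and "t" (3): a world point X has camera coordinates R X + t. Camera axes: x right, y down, z forward; pixel columns grow to the right and rows downward; lengths in mm; the calibration is good to about 2 mm. A picture is of the moment at which its call begins.
- sign_off(): hands the job in; it is judged then, once.
The state is a dict: "clock": time; "joints": joint angles; "qd": joint speeds; "joint_torque": joint torques, N m; "ee_pos": TCP position; "tcp_rot": TCP orientation; "wrist_force": force on the tool from outside, world axes, zero at the start; "moment": the same for the moment, N m; "width": finger opening in mm; "grasp_force": force on a finger pad.
Only numpy, scipy, OpenCV 4.12 (cv2) and the standard library are available. Lean on these libraries where they do the work, as an engineer would, in place of code of your own. Each camera call takes 0.05 s, during which the arm holds its last target. There are 200 camera calls.

## Working session

There is one attempt and no reset: what is moved stays moved. The work goes in short steps, Python scripts to look and compute and a tool call to move; the robot and the scene stay as the last step left them, time stands still between calls to the robot, and variables do not carry over. Pictures are saved under pics/ and viewed, at most 10 in all, crops included, and the job is handed in when it is done.

Besides the shell and the picture viewer there is one more tool, called after "Call:" by a JSON object that holds its "method" and its "body". arm_command: Moves the arm, as the interface text tells. Its arguments: {"type":"object","properties":{"deltas":{"type":"array"},"hand":{"type":"number"}},"required":["deltas"]}

```bash
mkdir -p pics; ls; python3 - <<'E'
from rig import *
import cv2,pickle
d={}
for n in("scene","top"):
    s=snapshot(n);d[n]=s;cv2.imwrite(f"pics/{n}0.png",s["img"]);print(n,s["fx"],s["k1"],(-s["R"].T@s["t"]).round(),s["R"].round(2).tolist())
pickle.dump(d,open("s0.pkl","wb"))
st=get_state();print(st)
E
```

```text
pics
scene 567.6981401966788 0.034589459042105634 [  -48. -1058.   597.] [[0.85, -0.53, -0.01], [-0.22, -0.33, -0.92], [0.49, 0.78, -0.4]]
top 533.6558264640837 0.019528862632627528 [ 457.  -21. 1245.] [[0.02, -1.0, 0.0], [-0.99, -0.02, -0.12], [0.12, 0.0, -0.99]]
{'clock': 0.1, 'joints': array([-1.17899617e+00,  3.20232510e-01,  1.56552176e+00, -1.94917678e-05,
        1.25739141e+00, -2.00058152e-02]), 'qd': array([ 0.00107827, -0.00080556, -0.00115212,  0.0003001 , -0.00035644,
        0.00134907]), 'joint_torque': array([ 6.73611212e-04, -4.13331199e+01, -2.32509649e+01,  7.29086087e-02,
        4.21907112e-02, -6.53818734e-05]), 'ee_pos': array([ 229.97851261, -526.53195338,  213.21543349]), 'tcp_rot': array([-7.61423690e-04,  9.78875856e-01,  2.04454044e-01, -1.52631193e-04]), 'wrist_force': array([-0.45321118, -0.57708498,  0.12116595]), 'moment': array([ 0.02814613,  0.02872821, -0.05649408]), 'grasp_force': 0.0, 'width': 91.2349631957502}
```

View pics/top0.png

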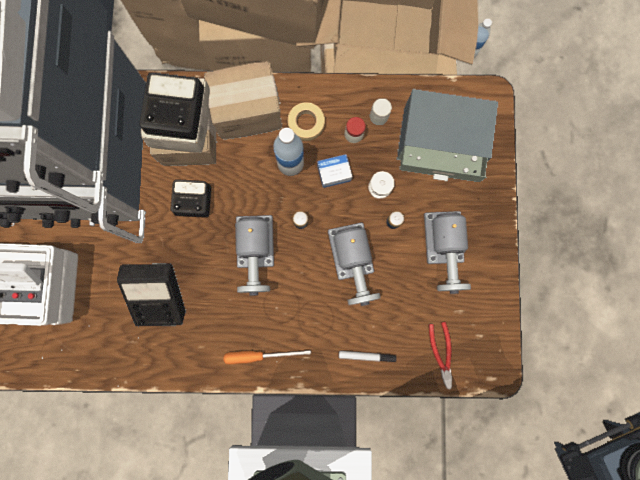

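View pics/scene0.png

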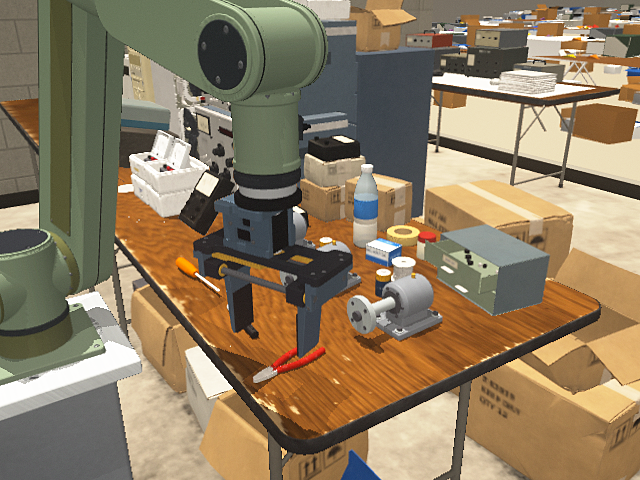

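The top view shows the units at about (253,250), (355,260) and (448,245). Their flanges point towards the robot at about (253,291), (365,298) and (454,288). In the scene view the gripper hides the left and middle units. Next I measure flange, barrel and axis from the top depth.

```bash
cat > h.py <<'E'
import numpy as np,cv2
def cloud(s):
    v,u=np.mgrid[0:480,0:640]
    K=np.array([[s["fx"],0,s["cx"]],[0,s["fy"],s["cy"]],[0,0,1]])
    p=cv2.undistortPoints(np.stack([u.ravel(),v.ravel()],1).astype(float)[:,None],K,np.array([s["k1"],0,0,0,0.]))[:,0]
    z=s["range_z"].ravel()[:,None]
    return ((np.hstack([p,np.ones_like(p[:,:1])])*z-s["t"])@s["R"]).reshape(480,640,3)
BOX={"L":(225,285,205,302),"M":(318,388,215,312),"R":(415,480,200,298)}
def units(s):
    C=cloud(s);out={}
    for k,(a,b,c,d) in BOX.items():
        P=C[c:d,a:b].reshape(-1,3);P=P[(P[:,2]>20)&(P[:,2]<112)]
        split=P[:,0].max()-150
        B=P[(P[:,2]>78)&(P[:,0]>np.percentile(P[:,0],90)-75)]   # barrel top
        F=P[(P[:,2]>78)&(P[:,0]<np.percentile(P[:,0],90)-75)]   # rim top
        S=P[(P[:,2]>55)&(P[:,2]<76)&(P[:,0]>F[:,0].mean()+12)&(P[:,0]<B[:,0].min()-4)]
        A=np.vstack([S,B]);vx,vy,x0,y0=cv2.fitLine(A[:,:2].astype(np.float32),cv2.DIST_HUBER,0,.01,.01).ravel()
        if vx<0:vx,vy=-vx,-vy
        ax=np.array([vx,vy]);o=np.array([x0,y0]);f=(F[:,:2]-o)@ax;b=(B[:,:2]-o)@ax
        out[k]=dict(yaw=float(np.arctan2(vy,vx)),flange=(o+ax*np.median(f)).round(1),frange=np.percentile(f,[2,50,98]).round(1),brange=np.percentile(b,[1,99]).round(1),nF=len(F),nB=len(B),zF=F[:,2].max().round(1),zB=np.percentile(B[:,2],97).round(1),Fmean=F.mean(0).round(1))
    return out
E
python3 - <<'E'
import pickle;from h import *
d=pickle.load(open("s0.pkl","rb"))
for k,v in units(d["top"]).items():
    print(k,v); print(" gap",v["brange"][0]-v["frange"][2])
E
```

```text
L {'yaw': 0.041929520666599274, 'flange': array([502.1, 106. ]), 'frange': array([-96.5, -90.7, -81.4]), 'brange': array([-19.7,  65.6]), 'nF': 183, 'nB': 1113, 'zF': np.float64(102.6), 'zB': np.float64(100.9), 'Fmean': array([502.6, 104.6,  91.2])}
 gap 61.7
M {'yaw': 0.24442122876644135, 'flange': array([ 484.6, -136.3]), 'frange': array([-100.2,  -93.9,  -82.8]), 'brange': array([-21.4,  63.8]), 'nF': 176, 'nB': 1128, 'zF': np.float64(102.6), 'zB': np.float64(101.7), 'Fmean': array([ 484.8, -135.5,   91.6])}
 gap 61.4
R {'yaw': 0.08531893789768219, 'flange': array([ 513.2, -334.6]), 'frange': array([-101.2,  -95.1,  -81.8]), 'brange': array([-18.7,  67.1]), 'nF': 174, 'nB': 1134, 'zF': np.float64(103.5), 'zB': np.float64(102.5), 'Fmean': array([ 513.3, -332.7,   92. ])}
 gap 63.099999999999994
```

```bash
cat > g.py <<'E'
from rig import *
import numpy as np,sys
from scipy.spatial.transform import Rotation as R
# target: x y z yaw(of tool y axis in world); prints deltas in tool axes
x,y,z,yaw=map(float,sys.argv[1:5])
s=get_state();q=s["tcp_rot"];r=R.from_quat([q[1],q[2],q[3],q[0]])
c,n=np.cos(yaw),np.sin(yaw)
T=R.from_matrix(np.array([[-n,c,0],[c,n,0],[0,0,-1]]).T if 0 else np.column_stack([[-n,c,0],[c,n,0],[0,0,-1]]))
print("clk",round(s["clock"],2),"pos",s["ee_pos"].round(1),"d",r.inv().apply(np.array([x,y,z])-s["ee_pos"]).round(1),"rv",(r.inv()*T).as_rotvec().round(3),"F",s["wrist_force"].round(1),"w",s["width"].round(1))
E
python3 g.py 502 105 160 0.042
```

```text
Traceback (most recent call last):
  File "g.py", line 9, in <module>
    print("clk",round(s["clock"],2),"pos",s["ee_pos"].round(1),"d",r.inv().apply(np.array([x,y,z])-s["ee_pos"]).round(1),"rv",(r.inv()*T).as_rotvec().round(3),"F",s["wrist_force"].round(1),"w",s["width"].round(1))
                                                                                                                                                                                                 ^^^^^^^^^^^^^^^^
AttributeError: 'float' object has no attribute 'round'
```

```bash
sed -i 's/s\["width"\].round(1)/round(s["width"],1)/; s/np.array(\[\[-n.*if 0 else //; ' g.py; sed -n 8p g.py; python3 g.py 502 105 160 0.042
```

```text
T=R.from_matrix(np.column_stack([[-n,c,0],[c,n,0],[0,0,-1]]))
clk 0.1 pos [ 230.  -526.5  213.2] d [ 502.1 -469.8   54. ] rv [-1.000e-03 -1.000e-03 -1.201e+00] F [-0.5 -0.6  0.1] w 91.2
```

Call:
{"method": "arm_command", "body": {"deltas": [{"dx":502,"dy":-470,"dz":54,"az":-1.2},{"dx":502,"dy":-470,"dz":54,"az":-1.2},{"dx":502,"dy":-470,"dz":54,"az":-1.2},{"dx":502,"dy":-470,"dz":54,"az":-1.2},{"dx":502,"dy":-470,"dz":54,"az":-1.2}], "hand": 32}}

```text
invalid input at $.deltas[0]: expected keys dx, dy, dz, ax, ay, az
```

```bash
python3 g.py 502 105 160 0.042
```

```text
clk 0.1 pos [ 230.  -526.5  213.2] d [ 502.1 -469.8   54. ] rv [-1.000e-03 -1.000e-03 -1.201e+00] F [-0.5 -0.6  0.1] w 91.2
```

Call:
{"method": "arm_command", "body": {"deltas": [{"dx":502,"dy":-470,"dz":54,"ax":0,"ay":0,"az":-1.2},{"dx":502,"dy":-470,"dz":54,"ax":0,"ay":0,"az":-1.2},{"dx":502,"dy":-470,"dz":54,"ax":0,"ay":0,"az":-1.2},{"dx":502,"dy":-470,"dz":54,"ax":0,"ay":0,"az":-1.2},{"dx":502,"dy":-470,"dz":54,"ax":0,"ay":0,"az":-1.2}], "hand": 32}}

```text
clock: 0.6
ee_pos: [328.9, -296.1, 194.0]
tcp_rot: [-0.0, 0.834, 0.551, 0.0]
wrist_force: [2.0, -0.3, 0.6]
width: 53.9
grasp_force: 0.0
```

```bash
python3 g.py 502 105 160 0.042
```

```text
clk 0.6 pos [ 328.9 -296.1  194. ] d [436.8   1.7  34.1] rv [-0.    -0.    -0.446] F [ 2.  -0.3  0.6] w 53.9
```

Call:
{"method": "arm_command", "body": {"deltas": [{"dx":435,"dy":2,"dz":33,"ax":0,"ay":0,"az":-0.446},{"dx":435,"dy":2,"dz":33,"ax":0,"ay":0,"az":-0.446},{"dx":435,"dy":2,"dz":33,"ax":0,"ay":0,"az":-0.446},{"dx":435,"dy":2,"dz":33,"ax":0,"ay":0,"az":-0.446},{"dx":435,"dy":2,"dz":33,"ax":0,"ay":0,"az":-0.446}]}}

```text
clock: 1.1
ee_pos: [429.1, -67.7, 175.3]
tcp_rot: [0.0, 0.694, 0.72, -0.0]
wrist_force: [1.2, -1.2, 0.2]
width: 28.8
grasp_force: 0.0
```

```bash
python3 g.py 502 105 160 0.042
```

```text
clk 1.1 pos [429.1 -67.7 175.3] d [169.9  79.3  15.2] rv [ 0.     0.    -0.005] F [ 1.2 -1.2  0.2] w 28.8
```

Call:
{"method": "arm_command", "body": {"deltas": [{"dx":170,"dy":79,"dz":15,"ax":0,"ay":0,"az":-0.005},{"dx":170,"dy":79,"dz":15,"ax":0,"ay":0,"az":-0.005},{"dx":170,"dy":79,"dz":15,"ax":0,"ay":0,"az":-0.005},{"dx":170,"dy":79,"dz":15,"ax":0,"ay":0,"az":-0.005},{"dx":170,"dy":79,"dz":15,"ax":0,"ay":0,"az":-0.005}]}}

```text
clock: 1.6
ee_pos: [502.8, 106.9, 159.5]
tcp_rot: [-0.0, 0.69, 0.723, 0.0]
wrist_force: [-0.1, -0.5, -0.0]
width: 29.0
grasp_force: 0.0
```

```bash
python3 g.py 502 105 82 0.042; python3 - <<'E'
from rig import *
import cv2
s=snapshot("scene");cv2.imwrite("pics/s1.png",s["img"])
E
```

```text
clk 1.6 pos [502.8 106.9 159.5] d [-1.9 -0.9 77.5] rv [-0.    -0.001  0.005] F [-0.1 -0.5 -0. ] w 29.0
```

View pics/s1.png

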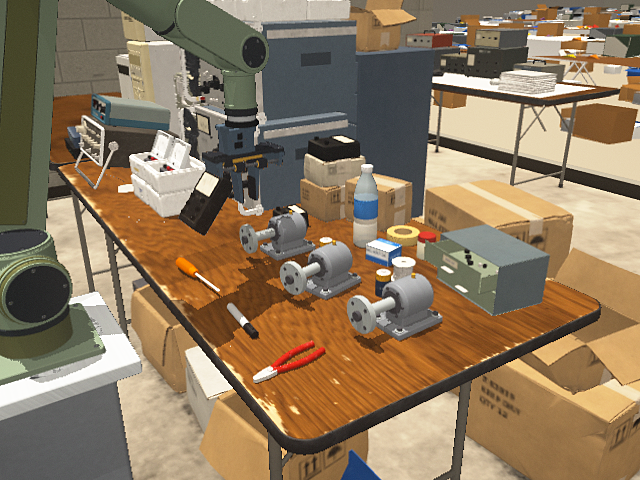

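The fingertips at (250,212) hang right above the left flange rim at about (248,224), clear of the tester at (205,205). I go down over the rim.

Call:
{"method": "arm_command", "body": {"deltas": [{"dx":-2,"dy":-1,"dz":30,"ax":0,"ay":0,"az":0.005},{"dx":-2,"dy":-1,"dz":50,"ax":0,"ay":0,"az":0.005},{"dx":-2,"dy":-1,"dz":62,"ax":0,"ay":0,"az":0.005},{"dx":-2,"dy":-1,"dz":70,"ax":0,"ay":0,"az":0.005},{"dx":-2,"dy":-1,"dz":76,"ax":0,"ay":0,"az":0.005}]}}

```text
clock: 2.15
ee_pos: [500.8, 100.4, 84.3]
tcp_rot: [0.0, 0.694, 0.72, 0.0]
wrist_force: [0.2, -0.2, 1.0]
width: 29.1
grasp_force: 0.0
```

```bash
python3 g.py 502 105 82 0.042; python3 - <<'E'
from rig import *
import cv2
s=snapshot("scene");cv2.imwrite("pics/s2.png",cv2.resize(s["img"][180:270,200:320],(800,600),interpolation=2))
E
```

```text
clk 2.15 pos [500.8 100.4  84.3] d [4.5 1.4 2.3] rv [ 0.     0.    -0.006] F [ 0.2 -0.2  1. ] w 29.1
```

View pics/s2.png

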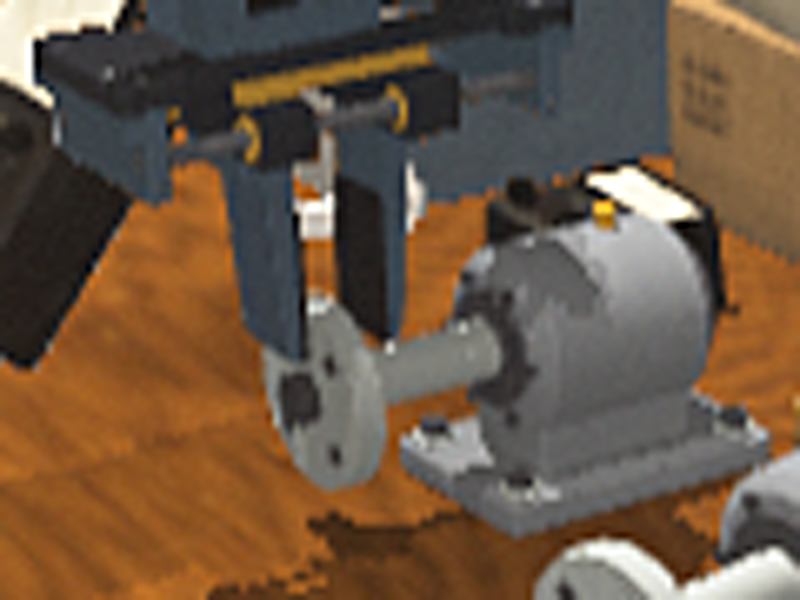

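The crop shows the fingers straddling the left flange: front finger at (285,350), rear finger at (390,330), and neither touching. I start the draw.

Call:
{"method": "arm_command", "body": {"deltas": [{"dx":2,"dy":-3,"dz":1,"ax":0,"ay":0,"az":0},{"dx":4,"dy":-4,"dz":1,"ax":0,"ay":0,"az":0},{"dx":4,"dy":-5,"dz":1,"ax":0,"ay":0,"az":0},{"dx":4,"dy":-6,"dz":1,"ax":0,"ay":0,"az":0},{"dx":4,"dy":-7,"dz":1,"ax":0,"ay":0,"az":0}]}}

```text
clock: 2.7
ee_pos: [494.5, 105.0, 83.9]
tcp_rot: [0.001, 0.694, 0.72, 0.001]
wrist_force: [3.9, -0.1, -1.7]
width: 28.9
grasp_force: 1.5
```

Call:
{"method": "arm_command", "body": {"deltas": [{"dx":0,"dy":-1,"dz":0,"ax":0,"ay":0,"az":0},{"dx":0,"dy":-2,"dz":0,"ax":0,"ay":0,"az":0},{"dx":0,"dy":-2,"dz":0,"ax":0,"ay":0,"az":0}]}}

```text
clock: 3.0
ee_pos: [492.2, 104.8, 83.9]
tcp_rot: [0.001, 0.694, 0.72, 0.001]
wrist_force: [2.7, 1.0, 0.3]
width: 29.2
grasp_force: 1.5
```

Call:
{"method": "arm_command", "body": {"deltas": [{"dx":0,"dy":-1,"dz":0,"ax":0,"ay":0,"az":0},{"dx":0,"dy":-2,"dz":0,"ax":0,"ay":0,"az":0}]}}

```text
clock: 3.2
ee_pos: [490.1, 104.7, 83.8]
tcp_rot: [0.0, 0.694, 0.72, 0.001]
wrist_force: [3.3, 1.5, 1.7]
width: 29.1
grasp_force: 1.5
```

Call:
{"method": "arm_command", "body": {"deltas": [{"dx":0,"dy":-1,"dz":0,"ax":0,"ay":0,"az":0},{"dx":0,"dy":-2,"dz":0,"ax":0,"ay":0,"az":0}]}}

```text
clock: 3.4
ee_pos: [487.6, 104.5, 83.6]
tcp_rot: [0.0, 0.694, 0.72, 0.0]
wrist_force: [2.6, 0.2, 2.2]
width: 29.2
grasp_force: 1.5
```

Call:
{"method": "arm_command", "body": {"deltas": [{"dx":0,"dy":-1,"dz":0,"ax":0,"ay":0,"az":0},{"dx":0,"dy":-2,"dz":0,"ax":0,"ay":0,"az":0},{"dx":0,"dy":-2,"dz":0,"ax":0,"ay":0,"az":0}]}}

```text
clock: 3.7
ee_pos: [485.7, 104.4, 83.5]
tcp_rot: [0.0, 0.694, 0.72, 0.0]
wrist_force: [4.0, 0.3, 2.2]
width: 29.3
grasp_force: 1.8
```

Call:
{"method": "arm_command", "body": {"deltas": [{"dx":0,"dy":-1,"dz":0,"ax":0,"ay":0,"az":0},{"dx":0,"dy":-2,"dz":0,"ax":0,"ay":0,"az":0}]}}

```text
clock: 3.9
ee_pos: [485.6, 104.4, 83.6]
tcp_rot: [0.002, 0.694, 0.72, 0.002]
wrist_force: [9.3, -0.2, -3.1]
width: 29.3
grasp_force: 4.7
```

Outer stop of the left unit is felt at x = 485.6. Now I push it home.

Call:
{"method": "arm_command", "body": {"deltas": [{"dx":0,"dy":8,"dz":0,"ax":0,"ay":0,"az":0},{"dx":0,"dy":15,"dz":0,"ax":0,"ay":0,"az":0},{"dx":0,"dy":20,"dz":0,"ax":0,"ay":0,"az":0},{"dx":0,"dy":23,"dz":0,"ax":0,"ay":0,"az":0},{"dx":0,"dy":25,"dz":0,"ax":0,"ay":0,"az":0}]}}

```text
clock: 4.4
ee_pos: [506.9, 105.2, 82.8]
tcp_rot: [-0.001, 0.694, 0.72, -0.002]
wrist_force: [-3.8, 1.2, 0.1]
width: 29.2
grasp_force: 1.6
```

Call:
{"method": "arm_command", "body": {"deltas": [{"dx":0,"dy":1,"dz":0,"ax":0,"ay":0,"az":0},{"dx":0,"dy":2,"dz":0,"ax":0,"ay":0,"az":0},{"dx":0,"dy":3,"dz":0,"ax":0,"ay":0,"az":0},{"dx":0,"dy":3,"dz":0,"ax":0,"ay":0,"az":0}]}}

```text
clock: 4.8
ee_pos: [511.2, 105.3, 83.2]
tcp_rot: [-0.0, 0.694, 0.72, -0.0]
wrist_force: [-2.8, -0.1, -2.2]
width: 28.8
grasp_force: 1.5
```

Call:
{"method": "arm_command", "body": {"deltas": [{"dx":0,"dy":1,"dz":0,"ax":0,"ay":0,"az":0},{"dx":0,"dy":2,"dz":0,"ax":0,"ay":0,"az":0},{"dx":0,"dy":2,"dz":0,"ax":0,"ay":0,"az":0}]}}

```text
clock: 5.1
ee_pos: [513.7, 105.4, 83.5]
tcp_rot: [0.0, 0.694, 0.72, 0.0]
wrist_force: [-3.6, -0.3, -2.1]
width: 29.0
grasp_force: 1.4
```

Call:
{"method": "arm_command", "body": {"deltas": [{"dx":0,"dy":1,"dz":0,"ax":0,"ay":0,"az":0},{"dx":0,"dy":2,"dz":0,"ax":0,"ay":0,"az":0},{"dx":0,"dy":2,"dz":0,"ax":0,"ay":0,"az":0}]}}

```text
clock: 5.4
ee_pos: [514.6, 105.5, 83.4]
tcp_rot: [-0.001, 0.694, 0.72, -0.001]
wrist_force: [-5.0, -0.3, 0.2]
width: 29.3
grasp_force: 2.6
```

Call:
{"method": "arm_command", "body": {"deltas": [{"dx":0,"dy":1,"dz":0,"ax":0,"ay":0,"az":0},{"dx":0,"dy":1,"dz":0,"ax":0,"ay":0,"az":0}]}}

```text
clock: 5.6
ee_pos: [514.6, 105.5, 83.3]
tcp_rot: [-0.001, 0.694, 0.72, -0.002]
wrist_force: [-7.2, -0.2, 1.2]
width: 29.3
grasp_force: 3.6
```

Left float is about 11.7 mm and its shaft is home. I lift out and go to the middle unit.

Call:
{"method": "arm_command", "body": {"deltas": [{"dx":0,"dy":-5,"dz":0,"ax":0,"ay":0,"az":0},{"dx":0,"dy":-10,"dz":0,"ax":0,"ay":0,"az":0},{"dx":0,"dy":-10,"dz":-20,"ax":0,"ay":0,"az":0},{"dx":0,"dy":-10,"dz":-50,"ax":0,"ay":0,"az":0},{"dx":0,"dy":-10,"dz":-75,"ax":0,"ay":0,"az":0}]}}

```text
clock: 6.1
ee_pos: [507.8, 105.4, 160.3]
tcp_rot: [0.001, 0.694, 0.72, 0.002]
wrist_force: [-0.1, -0.1, 0.6]
width: 28.9
grasp_force: 0.0
```

```bash
python3 g.py 484.5 -136 150 0.244
```

```text
clk 6.1 pos [507.8 105.4 160.3] d [-240.3  -32.2   10.1] rv [ 0.004  0.    -0.207] F [-0.1 -0.1  0.6] w 28.9
```

Call:
{"method": "arm_command", "body": {"deltas": [{"dx":-240,"dy":-32,"dz":8,"ax":0,"ay":0,"az":-0.207},{"dx":-240,"dy":-32,"dz":8,"ax":0,"ay":0,"az":-0.207},{"dx":-240,"dy":-32,"dz":8,"ax":0,"ay":0,"az":-0.207},{"dx":-240,"dy":-32,"dz":8,"ax":0,"ay":0,"az":-0.207},{"dx":-240,"dy":-32,"dz":8,"ax":0,"ay":0,"az":-0.207}]}}

```text
clock: 6.6
ee_pos: [484.1, -138.3, 151.3]
tcp_rot: [0.002, 0.616, 0.788, 0.001]
wrist_force: [0.8, 0.1, -0.3]
width: 29.4
grasp_force: 0.0
```

Call:
{"method": "arm_command", "body": {"deltas": [{"dx":0,"dy":0,"dz":0,"ax":0,"ay":0,"az":0},{"dx":0,"dy":0,"dz":0,"ax":0,"ay":0,"az":0}]}}

```text
clock: 6.8
ee_pos: [484.0, -136.9, 151.0]
tcp_rot: [0.001, 0.617, 0.787, 0.001]
wrist_force: [-0.6, 0.6, -0.3]
width: 29.2
grasp_force: 0.0
```

```bash
python3 g.py 484.5 -136 83 0.244
```

```text
clk 6.8 pos [ 484.  -136.9  151. ] d [ 0.8  0.6 68. ] rv [ 0.002  0.001 -0.003] F [-0.6  0.6 -0.3] w 29.2
```

Call:
{"method": "arm_command", "body": {"deltas": [{"dx":1,"dy":0,"dz":25,"ax":0,"ay":0,"az":0},{"dx":1,"dy":0,"dz":45,"ax":0,"ay":0,"az":0},{"dx":1,"dy":0,"dz":54,"ax":0,"ay":0,"az":0},{"dx":1,"dy":0,"dz":61,"ax":0,"ay":0,"az":0},{"dx":1,"dy":0,"dz":67,"ax":0,"ay":0,"az":0}]}}

```text
clock: 7.3
ee_pos: [483.9, -134.3, 83.6]
tcp_rot: [0.001, 0.615, 0.788, 0.0]
wrist_force: [-0.5, -0.6, 0.3]
width: 29.1
grasp_force: 0.0
```

```bash
python3 - <<'E'
from rig import *
import cv2
s=snapshot("scene");cv2.imwrite("pics/s3.png",cv2.resize(s["img"][210:330,230:390],(800,600),interpolation=2))
E
```

```text
(no output)
```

View pics/s3.png

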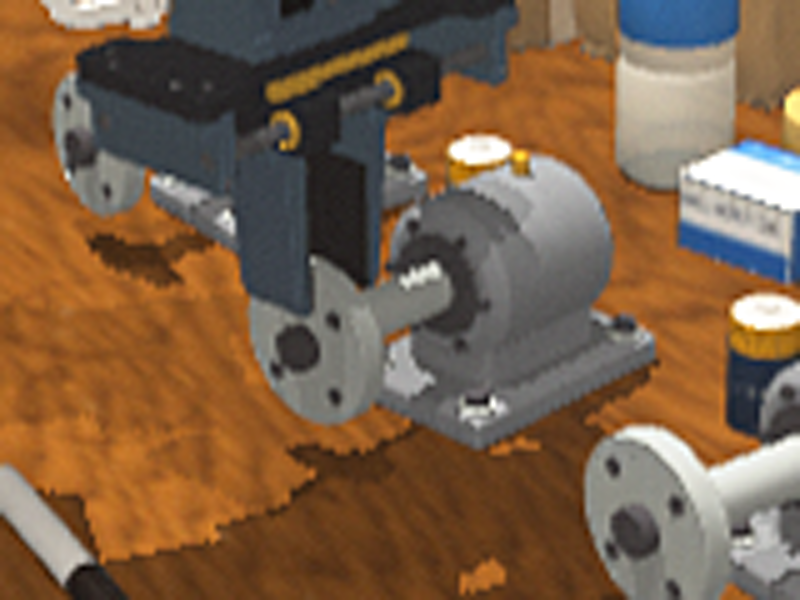

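The front finger at (280,290) and rear finger at (345,250) straddle the middle flange. I draw it out.

Call:
{"method": "arm_command", "body": {"deltas": [{"dx":0,"dy":-3,"dz":0,"ax":0,"ay":0,"az":0},{"dx":0,"dy":-5,"dz":0,"ax":0,"ay":0,"az":0},{"dx":0,"dy":-7,"dz":0,"ax":0,"ay":0,"az":0},{"dx":0,"dy":-8,"dz":0,"ax":0,"ay":0,"az":0},{"dx":0,"dy":-8,"dz":0,"ax":0,"ay":0,"az":0}]}}

```text
clock: 7.85
ee_pos: [476.2, -136.8, 84.0]
tcp_rot: [0.001, 0.616, 0.788, 0.001]
wrist_force: [1.7, 1.7, 0.0]
width: 29.5
grasp_force: 1.2
```

Contact. I continue.

Call:
{"method": "arm_command", "body": {"deltas": [{"dx":0,"dy":-1,"dz":0,"ax":0,"ay":0,"az":0},{"dx":0,"dy":-2,"dz":0,"ax":0,"ay":0,"az":0},{"dx":0,"dy":-3,"dz":0,"ax":0,"ay":0,"az":0},{"dx":0,"dy":-3,"dz":0,"ax":0,"ay":0,"az":0}]}}

```text
clock: 8.25
ee_pos: [473.4, -137.5, 83.9]
tcp_rot: [0.001, 0.616, 0.788, 0.001]
wrist_force: [4.9, 2.8, 2.3]
width: 29.1
grasp_force: 2.4
```

Call:
{"method": "arm_command", "body": {"deltas": [{"dx":0,"dy":-1,"dz":0,"ax":0,"ay":0,"az":0},{"dx":0,"dy":-1.5,"dz":0,"ax":0,"ay":0,"az":0},{"dx":0,"dy":-1.5,"dz":0,"ax":0,"ay":0,"az":0}]}}

```text
clock: 8.55
ee_pos: [473.3, -137.5, 83.9]
tcp_rot: [0.002, 0.616, 0.788, 0.002]
wrist_force: [7.4, 4.6, 0.3]
width: 29.2
grasp_force: 4.3
```

Call:
{"method": "arm_command", "body": {"deltas": [{"dx":0,"dy":8,"dz":0,"ax":0,"ay":0,"az":0},{"dx":0,"dy":15,"dz":0,"ax":0,"ay":0,"az":0},{"dx":0,"dy":19,"dz":0,"ax":0,"ay":0,"az":0},{"dx":0,"dy":21,"dz":0,"ax":0,"ay":0,"az":0},{"dx":0,"dy":22,"dz":0,"ax":0,"ay":0,"az":0}]}}

```text
clock: 9.05
ee_pos: [491.1, -132.8, 83.0]
tcp_rot: [-0.001, 0.616, 0.788, -0.001]
wrist_force: [-2.5, -1.7, -0.3]
width: 29.2
grasp_force: 1.5
```

Call:
{"method": "arm_command", "body": {"deltas": [{"dx":0,"dy":1,"dz":0,"ax":0,"ay":0,"az":0},{"dx":0,"dy":2,"dz":0,"ax":0,"ay":0,"az":0},{"dx":0,"dy":2,"dz":0,"ax":0,"ay":0,"az":0}]}}

```text
clock: 9.35
ee_pos: [493.8, -132.0, 83.1]
tcp_rot: [-0.001, 0.616, 0.788, -0.0]
wrist_force: [-2.9, -0.8, -1.5]
width: 29.1
grasp_force: 1.5
```

Call:
{"method": "arm_command", "body": {"deltas": [{"dx":0,"dy":1,"dz":0,"ax":0,"ay":0,"az":0},{"dx":0,"dy":2,"dz":0,"ax":0,"ay":0,"az":0},{"dx":0,"dy":2,"dz":0,"ax":0,"ay":0,"az":0}]}}

```text
clock: 9.65
ee_pos: [496.2, -131.3, 83.4]
tcp_rot: [-0.0, 0.616, 0.788, 0.0]
wrist_force: [-2.0, -1.5, -1.8]
width: 29.3
grasp_force: 1.4
```

Call:
{"method": "arm_command", "body": {"deltas": [{"dx":0,"dy":1,"dz":0,"ax":0,"ay":0,"az":0},{"dx":0,"dy":2,"dz":0,"ax":0,"ay":0,"az":0},{"dx":0,"dy":2.5,"dz":0,"ax":0,"ay":0,"az":0},{"dx":0,"dy":2.5,"dz":0,"ax":0,"ay":0,"az":0}]}}

```text
clock: 10.05
ee_pos: [497.6, -131.0, 83.3]
tcp_rot: [-0.001, 0.616, 0.788, -0.001]
wrist_force: [-5.7, -0.5, -0.9]
width: 29.4
grasp_force: 2.8
```

Call:
{"method": "arm_command", "body": {"deltas": [{"dx":0,"dy":1,"dz":0,"ax":0,"ay":0,"az":0},{"dx":0,"dy":1,"dz":0,"ax":0,"ay":0,"az":0}]}}

```text
clock: 10.25
ee_pos: [497.6, -131.0, 83.2]
tcp_rot: [-0.002, 0.616, 0.788, -0.002]
wrist_force: [-7.8, -3.2, 0.7]
width: 28.8
grasp_force: 4.0
```

Middle float is about 8 mm and its shaft is home. I go to the right unit.

Call:
{"method": "arm_command", "body": {"deltas": [{"dx":0,"dy":-5,"dz":0,"ax":0,"ay":0,"az":0},{"dx":0,"dy":-10,"dz":0,"ax":0,"ay":0,"az":0},{"dx":0,"dy":-10,"dz":-20,"ax":0,"ay":0,"az":0},{"dx":0,"dy":-10,"dz":-50,"ax":0,"ay":0,"az":0},{"dx":0,"dy":-10,"dz":-75,"ax":0,"ay":0,"az":0}]}}

```text
clock: 10.75
ee_pos: [491.1, -133.2, 160.3]
tcp_rot: [0.001, 0.616, 0.788, 0.001]
wrist_force: [0.7, 0.1, -1.1]
width: 29.3
grasp_force: 0.0
```

```bash
python3 g.py 513 -334 150 0.085
```

```text
clk 10.75 pos [ 491.1 -133.2  160.3] d [-200.2  -27.3   10.4] rv [0.003 0.001 0.159] F [ 0.7  0.1 -1.1] w 29.3
```

Call:
{"method": "arm_command", "body": {"deltas": [{"dx":-200,"dy":-27,"dz":8,"ax":0,"ay":0,"az":0.159},{"dx":-200,"dy":-27,"dz":8,"ax":0,"ay":0,"az":0.159},{"dx":-200,"dy":-27,"dz":8,"ax":0,"ay":0,"az":0.159},{"dx":-200,"dy":-27,"dz":8,"ax":0,"ay":0,"az":0.159},{"dx":-200,"dy":-27,"dz":8,"ax":0,"ay":0,"az":0.159}]}}

```text
clock: 11.25
ee_pos: [513.3, -339.6, 150.5]
tcp_rot: [0.003, 0.678, 0.735, -0.0]
wrist_force: [-0.3, 0.0, -1.2]
width: 29.1
grasp_force: 0.0
```

Call:
{"method": "arm_command", "body": {"deltas": [{"dx":0,"dy":0,"dz":0,"ax":0,"ay":0,"az":0},{"dx":0,"dy":0,"dz":0,"ax":0,"ay":0,"az":0}]}}

```text
clock: 11.45
ee_pos: [512.2, -332.7, 150.6]
tcp_rot: [0.0, 0.676, 0.737, 0.0]
wrist_force: [0.1, 0.4, 0.0]
width: 29.1
grasp_force: 0.0
```

```bash
python3 g.py 513 -334 83 0.085
```

```text
clk 11.45 pos [ 512.2 -332.7  150.6] d [-1.4  0.7 67.6] rv [ 0.001 -0.001  0.   ] F [0.1 0.4 0. ] w 29.1
```

Call:
{"method": "arm_command", "body": {"deltas": [{"dx":-1,"dy":0,"dz":25,"ax":0,"ay":0,"az":0},{"dx":-1,"dy":0,"dz":45,"ax":0,"ay":0,"az":0},{"dx":-1,"dy":0,"dz":54,"ax":0,"ay":0,"az":0},{"dx":-1,"dy":0,"dz":61,"ax":0,"ay":0,"az":0},{"dx":-1,"dy":0,"dz":67,"ax":0,"ay":0,"az":0}]}}

```text
clock: 11.95
ee_pos: [512.7, -334.2, 83.9]
tcp_rot: [0.001, 0.676, 0.737, 0.0]
wrist_force: [0.2, 0.5, 0.1]
width: 29.3
grasp_force: 0.0
```

```bash
python3 - <<'E'
from rig import *
import cv2
s=snapshot("scene");cv2.imwrite("pics/s4.png",cv2.resize(s["img"][230:350,300:460],(800,600),interpolation=2))
E
```

```text
(no output)
```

View pics/s4.png

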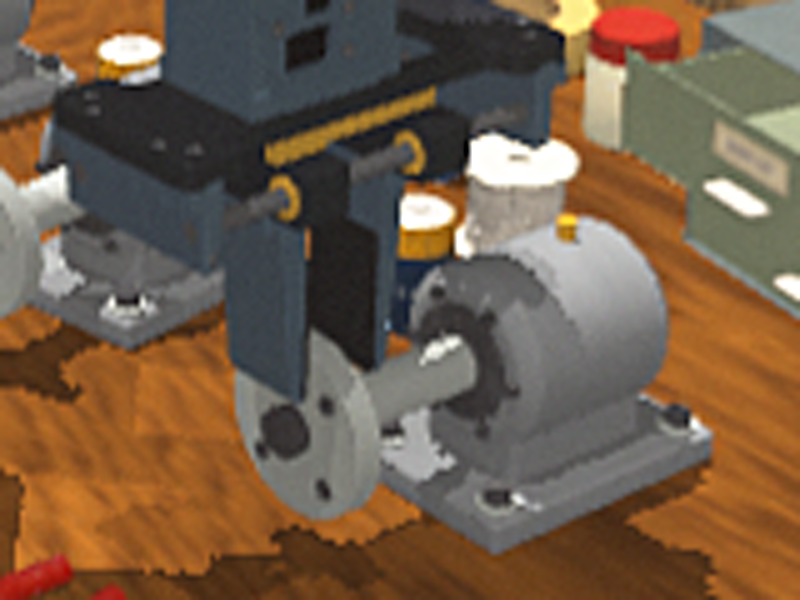

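The front finger at (270,370) and rear finger at (350,320) straddle the right flange. I draw it out.

Call:
{"method": "arm_command", "body": {"deltas": [{"dx":0,"dy":-3,"dz":0,"ax":0,"ay":0,"az":0},{"dx":0,"dy":-5,"dz":0,"ax":0,"ay":0,"az":0},{"dx":0,"dy":-7,"dz":0,"ax":0,"ay":0,"az":0},{"dx":0,"dy":-8,"dz":0,"ax":0,"ay":0,"az":0},{"dx":0,"dy":-8,"dz":0,"ax":0,"ay":0,"az":0}]}}

```text
clock: 12.5
ee_pos: [505.0, -335.6, 84.1]
tcp_rot: [0.001, 0.677, 0.736, 0.001]
wrist_force: [3.2, 0.5, 0.1]
width: 29.0
grasp_force: 1.3
```

Call:
{"method": "arm_command", "body": {"deltas": [{"dx":0,"dy":-1,"dz":0,"ax":0,"ay":0,"az":0},{"dx":0,"dy":-2,"dz":0,"ax":0,"ay":0,"az":0},{"dx":0,"dy":-3,"dz":0,"ax":0,"ay":0,"az":0},{"dx":0,"dy":-3,"dz":0,"ax":0,"ay":0,"az":0}]}}

```text
clock: 12.9
ee_pos: [501.3, -335.9, 83.8]
tcp_rot: [0.0, 0.676, 0.737, -0.0]
wrist_force: [4.3, 0.8, 1.7]
width: 29.2
grasp_force: 1.5
```

Call:
{"method": "arm_command", "body": {"deltas": [{"dx":0,"dy":-1,"dz":0,"ax":0,"ay":0,"az":0},{"dx":0,"dy":-2,"dz":0,"ax":0,"ay":0,"az":0},{"dx":0,"dy":-3,"dz":0,"ax":0,"ay":0,"az":0},{"dx":0,"dy":-3,"dz":0,"ax":0,"ay":0,"az":0}]}}

```text
clock: 13.3
ee_pos: [498.0, -336.1, 83.5]
tcp_rot: [0.0, 0.676, 0.737, -0.0]
wrist_force: [2.1, -0.3, 1.9]
width: 29.1
grasp_force: 1.3
```

Call:
{"method": "arm_command", "body": {"deltas": [{"dx":0,"dy":-1,"dz":0,"ax":0,"ay":0,"az":0},{"dx":0,"dy":-2,"dz":0,"ax":0,"ay":0,"az":0},{"dx":0,"dy":-3,"dz":0,"ax":0,"ay":0,"az":0},{"dx":0,"dy":-3,"dz":0,"ax":0,"ay":0,"az":0}]}}

```text
clock: 13.7
ee_pos: [495.0, -336.3, 83.5]
tcp_rot: [-0.0, 0.676, 0.737, -0.0]
wrist_force: [2.4, 0.3, 1.0]
width: 29.1
grasp_force: 1.3
```

Call:
{"method": "arm_command", "body": {"deltas": [{"dx":0,"dy":-1,"dz":0,"ax":0,"ay":0,"az":0},{"dx":0,"dy":-2,"dz":0,"ax":0,"ay":0,"az":0},{"dx":0,"dy":-3,"dz":0,"ax":0,"ay":0,"az":0},{"dx":0,"dy":-3,"dz":0,"ax":0,"ay":0,"az":0}]}}

```text
clock: 14.1
ee_pos: [494.1, -336.3, 83.5]
tcp_rot: [0.002, 0.677, 0.736, 0.001]
wrist_force: [8.2, 0.7, -1.4]
width: 29.3
grasp_force: 4.0
```

Outer stop of the right unit is felt at x = 494.1. I push it home.

Call:
{"method": "arm_command", "body": {"deltas": [{"dx":0,"dy":8,"dz":0,"ax":0,"ay":0,"az":0},{"dx":0,"dy":15,"dz":0,"ax":0,"ay":0,"az":0},{"dx":0,"dy":20,"dz":0,"ax":0,"ay":0,"az":0},{"dx":0,"dy":23,"dz":0,"ax":0,"ay":0,"az":0},{"dx":0,"dy":26,"dz":0,"ax":0,"ay":0,"az":0}]}}

```text
clock: 14.6
ee_pos: [516.9, -334.0, 82.8]
tcp_rot: [-0.001, 0.676, 0.737, -0.001]
wrist_force: [-3.6, -1.4, -0.2]
width: 29.0
grasp_force: 1.6
```

Call:
{"method": "arm_command", "body": {"deltas": [{"dx":0,"dy":2,"dz":0,"ax":0,"ay":0,"az":0},{"dx":0,"dy":4,"dz":0,"ax":0,"ay":0,"az":0},{"dx":0,"dy":6,"dz":0,"ax":0,"ay":0,"az":0},{"dx":0,"dy":6,"dz":0,"ax":0,"ay":0,"az":0}]}}

```text
clock: 15.0
ee_pos: [524.1, -333.5, 83.3]
tcp_rot: [-0.0, 0.676, 0.736, 0.0]
wrist_force: [-2.8, -0.1, -1.4]
width: 29.3
grasp_force: 1.3
```

Pushed about 13 mm so far.

Call:
{"method": "arm_command", "body": {"deltas": [{"dx":0,"dy":1,"dz":0,"ax":0,"ay":0,"az":0},{"dx":0,"dy":2,"dz":0,"ax":0,"ay":0,"az":0},{"dx":0,"dy":3,"dz":0,"ax":0,"ay":0,"az":0},{"dx":0,"dy":3,"dz":0,"ax":0,"ay":0,"az":0}]}}

```text
clock: 15.4
ee_pos: [527.3, -333.3, 83.5]
tcp_rot: [0.0, 0.676, 0.737, 0.0]
wrist_force: [-2.9, -0.4, -2.0]
width: 29.3
grasp_force: 1.3
```

Call:
{"method": "arm_command", "body": {"deltas": [{"dx":0,"dy":1,"dz":0,"ax":0,"ay":0,"az":0},{"dx":0,"dy":2,"dz":0,"ax":0,"ay":0,"az":0},{"dx":0,"dy":3,"dz":0,"ax":0,"ay":0,"az":0},{"dx":0,"dy":3,"dz":0,"ax":0,"ay":0,"az":0}]}}

```text
clock: 15.8
ee_pos: [530.3, -333.2, 83.5]
tcp_rot: [0.0, 0.676, 0.737, 0.0]
wrist_force: [-2.4, -0.0, -1.6]
width: 28.8
grasp_force: 1.3
```

Call:
{"method": "arm_command", "body": {"deltas": [{"dx":0,"dy":1,"dz":0,"ax":0,"ay":0,"az":0},{"dx":0,"dy":2,"dz":0,"ax":0,"ay":0,"az":0},{"dx":0,"dy":3,"dz":0,"ax":0,"ay":0,"az":0},{"dx":0,"dy":3,"dz":0,"ax":0,"ay":0,"az":0}]}}

```text
clock: 16.2
ee_pos: [530.9, -333.1, 83.4]
tcp_rot: [-0.002, 0.676, 0.737, -0.002]
wrist_force: [-8.3, -1.0, 0.3]
width: 29.6
grasp_force: 4.2
```

Right float is about 19.7 mm, the largest, and it has now been home. I draw it out again to x = 494.

Call:
{"method": "arm_command", "body": {"deltas": [{"dx":0,"dy":-8,"dz":0,"ax":0,"ay":0,"az":0},{"dx":0,"dy":-15,"dz":0,"ax":0,"ay":0,"az":0},{"dx":0,"dy":-20,"dz":0,"ax":0,"ay":0,"az":0},{"dx":0,"dy":-24,"dz":0,"ax":0,"ay":0,"az":0},{"dx":0,"dy":-28,"dz":0,"ax":0,"ay":0,"az":0}]}}

```text
clock: 16.7
ee_pos: [506.4, -335.5, 84.1]
tcp_rot: [0.002, 0.677, 0.736, 0.001]
wrist_force: [3.1, 1.6, 0.9]
width: 28.9
grasp_force: 1.7
```

Call:
{"method": "arm_command", "body": {"deltas": [{"dx":0,"dy":-2,"dz":0,"ax":0,"ay":0,"az":0},{"dx":0,"dy":-4,"dz":0,"ax":0,"ay":0,"az":0},{"dx":0,"dy":-6,"dz":0,"ax":0,"ay":0,"az":0},{"dx":0,"dy":-8,"dz":0,"ax":0,"ay":0,"az":0},{"dx":0,"dy":-8,"dz":0,"ax":0,"ay":0,"az":0}]}}

```text
clock: 17.2
ee_pos: [497.0, -336.2, 83.6]
tcp_rot: [0.0, 0.676, 0.737, -0.0]
wrist_force: [2.2, 0.5, 2.1]
width: 28.9
grasp_force: 1.2
```

Call:
{"method": "arm_command", "body": {"deltas": [{"dx":0,"dy":-1,"dz":0,"ax":0,"ay":0,"az":0},{"dx":0,"dy":-2,"dz":0,"ax":0,"ay":0,"az":0},{"dx":0,"dy":-3,"dz":0,"ax":0,"ay":0,"az":0},{"dx":0,"dy":-4.5,"dz":0,"ax":0,"ay":0,"az":0},{"dx":0,"dy":-4.5,"dz":0,"ax":0,"ay":0,"az":0}]}}

```text
clock: 17.7
ee_pos: [494.1, -336.4, 83.6]
tcp_rot: [0.001, 0.677, 0.736, 0.001]
wrist_force: [6.7, 0.7, 0.2]
width: 29.1
grasp_force: 3.4
```

It is on the stop again at the same x, so the housing has not moved. I centre the fingers and lift clear.

Call:
{"method": "arm_command", "body": {"deltas": [{"dx":0,"dy":5,"dz":0,"ax":0,"ay":0,"az":0},{"dx":0,"dy":10,"dz":0,"ax":0,"ay":0,"az":0},{"dx":0,"dy":10,"dz":-20,"ax":0,"ay":0,"az":0},{"dx":0,"dy":10,"dz":-60,"ax":0,"ay":0,"az":0},{"dx":0,"dy":10,"dz":-100,"ax":0,"ay":0,"az":0}]}}

```text
clock: 18.2
ee_pos: [501.3, -335.0, 183.1]
tcp_rot: [-0.002, 0.676, 0.737, -0.001]
wrist_force: [0.7, -0.5, -0.1]
width: 29.1
grasp_force: 0.0
```

```bash
python3 g.py 350 -450 220 -1
```

```text
clk 18.2 pos [ 501.3 -335.   183.1] d [-101.6 -160.7  -36.4] rv [-0.005  0.     1.085] F [ 0.7 -0.5 -0.1] w 29.1
```

Now I swing aside to check with the top camera.

Call:
{"method": "arm_command", "body": {"deltas": [{"dx":-100,"dy":-160,"dz":-40,"ax":0,"ay":0,"az":0.5},{"dx":-100,"dy":-160,"dz":-40,"ax":0,"ay":0,"az":0.5},{"dx":-100,"dy":-160,"dz":-40,"ax":0,"ay":0,"az":0.5},{"dx":-100,"dy":-160,"dz":-40,"ax":0,"ay":0,"az":0.5},{"dx":-100,"dy":-160,"dz":-40,"ax":0,"ay":0,"az":0.5}]}}

```text
clock: 18.7
ee_pos: [347.6, -451.5, 224.4]
tcp_rot: [0.0, 0.839, 0.544, -0.002]
wrist_force: [0.6, 0.2, -0.1]
width: 29.2
grasp_force: 0.0
```

```bash
python3 - <<'E'
from rig import *
from h import *
import pickle
s0=pickle.load(open("s0.pkl","rb"))["top"];s=snapshot("top");cv2.imwrite("pics/top1.png",s["img"])
a,b=units(s0),units(s)
for k in a:
    for u in(a[k],b[k]): print(k,round(u["yaw"],3),u["flange"],"sep",round(u["brange"].mean()-u["frange"][1],1))
C0,C1=cloud(s0),cloud(s)
for k,(x0,x1,y0,y1) in BOX.items():   # barrel-only image registration
    g=[cv2.cvtColor(i["img"],cv2.COLOR_BGR2GRAY)[y0:y0+60,x0:x1].astype(np.float32) for i in(s0,s)]
    print(k,"shift px",cv2.phaseCorrelate(*g,cv2.createHanningWindow(g[0].shape[::-1],cv2.CV_32F)))
E
```

```text
L 0.042 [502.1 106. ] sep 113.6
L 0.032 [506.  106.9] sep 109.8
M 0.244 [ 484.6 -136.3] sep 115.1
M 0.245 [ 489.3 -135.2] sep 110.3
R 0.085 [ 513.2 -334.6] sep 119.3
R 0.083 [ 501.9 -335.3] sep 130.5
L shift px ((0.01377572547601602, -0.004881005761902202), 0.9581867965062459)
M shift px ((-0.10616177239357683, -0.0978096679908873), 0.9220746861563789)
R shift px ((0.09979696790388459, -0.0009464310485753913), 0.9017488881393715)
```

View pics/top1.png

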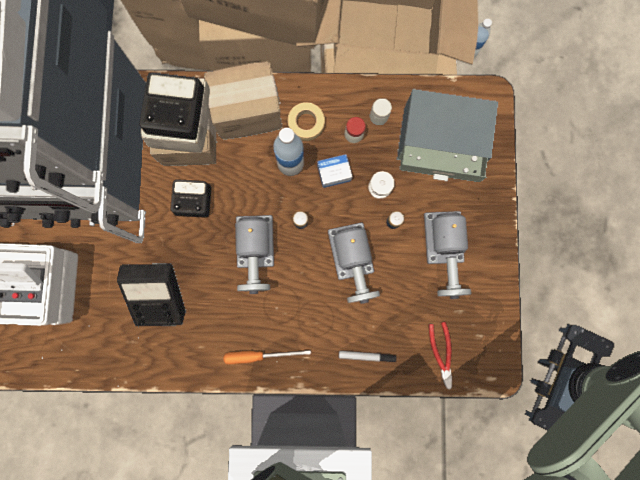

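The picture agrees. The left and middle flanges, at (253,289) and (363,296), are home with separations of 109.8 and 110.3 mm. The right flange at (455,293) is out at 130.5 mm. The housings are unmoved (0.15 px or less) and nothing else looks disturbed.

```bash
python3 -c "
from rig import *
print(sign_off())"
```

```text
the job is handed in; nothing more can be done
None
```

The job is handed in: end float felt left to right was about 11.7, 8.0 and 19.7 mm, so the right-hand shaft is left drawn out on its stop, the other two are fully home, and the final top-camera check showed no housing shift.

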